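# Lay out the coffee board

### The job

Lay the serving board for coffee: the jebena (clay coffee pot) goes on the cork mat at the end nearest the white enamel basin, the glass tumbler on the mat at the other end, and the open steel tin on the mat between them, each standing upright in the middle of its mat, with the black-knobbed aluminium lid on top of the tin, seated in its mouth. Set the jebena and the tumbler down rather than dropping them, do not tip them over, and leave the measuring scoop and the spatula lying where they are.

Things in the scene. Friction and masses are not known exactly. Their poses are not given: they have to be found in the camera images.
- jebena: terracotta coffee pot, loose, 170 mm tall, 0.4 kg: belly 104 mm across, flat foot 64 mm; straight neck 30 mm across from 112 to 160 mm height, flared to 36 mm at the top. Origin: centre of the underside, z up. Handle bows out on its -x side to 68 mm from the axis, joining the neck at 145 mm height; spout on +x to 70 mm. Neck free on its y sides: grip it across y
- tumbler: clear glass tumbler, open at the top, 105 mm tall, 56 mm across at the foot and 64 mm at the rim, wall 3 mm, about 0.2 kg, loose, upright. Origin at the centre of the underside, z up
- tin: open steel tin, plain cylinder 60 mm across and 82 mm tall, wall 3 mm (mouth 54 mm across), about 0.14 kg, loose, upright. Origin at the centre of the underside, z up
- lid: the tin's aluminium lid, loose, about 70 g, lying right way up on the bench. Origin at the centre of its underside, z up: a plug 44 mm across from 0 to 6 mm, a disc 66 mm across from 6 to 10 mm, and an upright black plastic knob 20 mm across from 10 to 42 mm. Seated on the tin, the plug is in the mouth, the disc rests on the rim and the origin is 76 mm above the tin's origin
- mat_a: one of three identical round cork mats (104 mm across, 5 mm thick) lying in a straight row, about 150 mm apart, on a fixed oblong dark wooden serving board (440 x 120 x 12 mm). Fixed. Origin at the centre of its underside, so its upper face is 5 mm above the origin. The letters say nothing about the order in the row
- mat_b: one of three identical round cork mats (104 mm across, 5 mm thick) lying in a straight row, about 150 mm apart, on a fixed oblong dark wooden serving board (440 x 120 x 12 mm). Fixed. Origin at the centre of its underside, so its upper face is 5 mm above the origin. The letters say nothing about the order in the row
- mat_c: one of three identical round cork mats (104 mm across, 5 mm thick) lying in a straight row, about 150 mm apart, on a fixed oblong dark wooden serving board (440 x 120 x 12 mm). Fixed. Origin at the centre of its underside, so its upper face is 5 mm above the origin. The letters say nothing about the order in the row
- basin: round white enamel basin with a dark rim, 207 mm across and 80 mm high, fixed at one side of the bench (left or right), beyond one end of the serving board. Origin at the centre of its underside. Only a landmark
- scoop: white plastic measuring scoop lying loose on the bench among the things: round cup 46 mm across, 28 mm high, with a thin flat handle 62 mm long towards its -x. Origin under the centre of the cup. Not to be moved
- spatula: steel kitchen spatula with a wooden handle, 260 mm long, lying loose beyond the serving board as seen from the robot, about crosswise, the handle along its own -x. Origin at about mid-length on its underside. Not to be moved
Things that resemble listed ones, but are neither listed nor needed, are in the scene too. Leave any blue or pink look-alike of the tumbler alone.

How it is judged (in metres and radians):
At the end, for the whole second after the job is handed in: Jebena (basin-end mat), tumbler (far-end mat) and tin (middle mat) stand upright within 0.1 rad and within 15 mm of their mat's centre; the lid is seated on the tin, level, within 9 mm of its axis and 4 mm of its seated height; all released and at rest (((horizontal distance between jebena and mat_a below 0.015 m and z of jebena in the frame of mat_a between 0.002 and 0.009 m) or (horizontal distance between jebena and mat_b below 0.015 m and z of jebena in the frame of mat_b between 0.002 and 0.009 m) or (horizontal distance between jebena and mat_c below 0.015 m and z of jebena in the frame of mat_c between 0.002 and 0.009 m)) and ((horizontal distance between tumbler and mat_a below 0.015 m and z of tumbler in the frame of mat_a between 0.002 and 0.009 m) or (horizontal distance between tumbler and mat_b below 0.015 m and z of tumbler in the frame of mat_b between 0.002 and 0.009 m) or (horizontal distance between tumbler and mat_c below 0.015 m and z of tumbler in the frame of mat_c between 0.002 and 0.009 m)) and ((horizontal distance between tin and mat_a below 0.015 m and z of tin in the frame of mat_a between 0.002 and 0.009 m) or (horizontal distance between tin and mat_b below 0.015 m and z of tin in the frame of mat_b between 0.002 and 0.009 m) or (horizontal distance between tin and mat_c below 0.015 m and z of tin in the frame of mat_c between 0.002 and 0.009 m)) and horizontal distance between jebena and tumbler above 0.22 m and horizontal distance between jebena and basin below 0.49 m and horizontal distance between lid and tin below 0.009 m and z of lid in the frame of tin between 0.072 and 0.08 m and angle between each of jebena, tumbler, tin, lid's own z axis and vertical below 0.1 rad and linear speed of each of jebena, tumbler, tin, lid below 0.02 m/s); the robot touches nothing.
It fails at once if the jebena or the tumbler tipped over (angle between any of jebena, tumbler's own z axis and vertical above 0.7 rad).
It fails at once if the jebena or the tumbler dropped (falling free faster than 0.7 m/s) ((linear speed of jebena above 0.7 m/s and contact force between jebena and the fingers below 0.1 N) or (linear speed of tumbler above 0.7 m/s and contact force between tumbler and the fingers below 0.1 N)).
It fails at once if the scoop or the spatula pushed more than 40 mm from where it lay (distance of any of scoop, spatula from where it was at the start of the episode above 0.04 m).
It also fails if it takes over 118 s, if anything falls off the work surface, if the arm or the gripper's body presses on something with over 40 N, if the wrist force passes 120 N, or if a joint passes its speed limit or range.

### The arm

A 6-joint arm with a two-finger parallel gripper is mounted at the origin on the work surface. World frame = base frame: x ahead of the robot, y to its left, z up, the work surface at z = 0. Lengths are in mm, angles in rad, forces in N, time in s.
With the tool pointing down it reaches from about 300 to 775 mm from the base axis. Payload 14.6 kg.
Tool frame: the origin (TCP) lies on the centre line of the jaws, within the pads' length; the fingertips stand ahead of it and the grasp point (between the pads) is the TCP (manip.tip_reach is the z of the fingertips in the tool frame, in mm); z points along the fingers, y is the direction in which the jaws open and shut (so a half turn about z gives the same grasp; the last joint's range is limited). The gripper opens to 94 mm and grips with 3 to 60 N. Pads are 16 mm wide; open, the fingers measure 119 mm over their backs; the gripper's body (75 mm by 177 mm) begins 78 mm behind the grasp point.
Start: joints at [-1.393, 0.3, 1.521, -0, 1.321, -0.067], TCP at [133.293, -533.594, 224.446] pointing down, gripper open.
Joint ranges: [-3.03, 3.03], [-0.79, 2.21], [0.23, 2.52], [-1.04, 4.18], [0, 3.07], [-2.55, 2.55]. Speed limits (rad/s): [2.22, 2.22, 2.57, 3.14, 3.14, 3.14].

### API

Orientations are given as [roll, pitch, yaw] about the fixed x, y, z axes, in that order (R = Rz(yaw) Ry(pitch) Rx(roll)).
In Python, from cell import manip, camera, search_frame, masks_of, tip_of gives the robot as it stands.
- The arm moves only by the tool send_rows, never from a script. Its argument "plan" is a list of rows, each an object with "travel": the shift along the tool's x, y, z in mm, a list of three; "delta_rot": the turn, a rotation vector about the tool's x, y, z in degrees, a list of three; "fingers": the gripper's target within -1 to 1 (shut at 1, half-way at 0, fully open at -1). In form: [{"travel": [dx, dy, dz], "delta_rot": [wx, wy, wz], "fingers": fingers}, ...]. A call has 1 to 20 rows; each row shifts and turns the commanded pose from where the row before left it, along the tool's axes as they then stand; what a row does not reach is not made up. A row lasts 1/8 s, in which the tool goes at most 62.5 mm and 10.7 degrees, less where a joint would pass 70% of its speed; a pose out of reach is approached as far as the arm can. A call is refused whole if a number of a shift passes 62.5 or a number of a turn 10.7, either way. A call with a gripper value outside its range is refused whole. The fingers move at their own pace and stop on an object; "grip_force" is the grip in N (left out, the last holds). Time passes only in rows, so rows that do not move let the fingers close. It gives the time, the measured TCP pose, the force and the opening at its end, in the units of the state.
- manip.read_state(): the state, without advancing time (a new reading comes with each control period).
- camera(name): name is "side" or "top"; returns a dict with "color" (420x560x3 uint8, red, green, blue), "z_map" (420x560 float32, mm along the optical axis (not along the pixel's ray), 0 where there is no reading), "fov_y" (degrees; the focal length in pixels is half the picture's height over the tangent of half this angle, whatever the lens; pixels are square), "cx", "cy" (the principal point, pixels), "world_from_camera" (4x4, takes a point from camera to world coordinates). Camera axes: x right, y up, looking along -z (the intrinsics and any distortion apply to the point x, -y, -z); pixel columns grow to the right and rows downward; lengths in mm; the calibration is good to about 2 mm. A picture is of the moment at which its call begins.
- manip.sign_off(): hands the job in, once; it reports no verdict.
Trained networks look in the newest picture that a camera, given by its name, has taken for a name from the list of things; names that differ only in an ending like _2 or _b are one class to them, and where a whole thing is asked for, a point or a joint stands for the part that bears it (a point fixed in the world has none). Each returns a list of dicts, best first, with "confidence" (0 to 1); they miss things now and then, are a little off and sometimes report something else, mostly with a low value. They report only what shows in the picture. A call takes as long as a camera call. They do not tell look-alikes from the thing itself.
- search_frame(name, camera): "at" ([x, y, z] in mm, in the coordinates of the camera as it stood for that picture, good to about 4 mm: the middle of the surface that is visible of it).
- masks_of(name, camera): "region" (420x560 bool, what is visible of it).
- tip_of(name, camera): "at" ([x, y, z] in mm, in the coordinates of the camera as it stood for that picture, good to about 4 mm: a listed point, or the origin of a listed thing).
The state is a dict: "clock": time; "joints": joint angles; "qd": joint speeds; "effort": joint torques, N m; "eef_pos": TCP position; "eef_rot": TCP orientation; "wrist_force": force on the tool from outside, world axes, zero at the start; "moment": the same for the moment, N m; "finger_gap": finger opening in mm.
Only numpy, scipy, OpenCV 4.12 (cv2) and the standard library are available. Lean on these libraries where they do the work, as an engineer would, in place of code of your own. Each camera call takes 0.05 s, during which the arm holds its last target. There are 200 camera calls.

## Working session

There is one attempt and no reset: what is moved stays moved. The work goes in short steps, Python scripts to look and compute and a tool call to move; the robot and the scene stay as the last step left them, time stands still between calls to the robot, and variables do not carry over. Pictures are saved under pics/ and viewed, about 12 in all and at most 16, crops included, and the job is handed in when it is done.

Besides the shell and the picture viewer there is one more tool, called after "Call:" by a JSON object that holds its "name" and its "arguments". send_rows: Moves the arm, as the interface text tells. Its arguments: {"type":"object","properties":{"plan":{"type":"array"},"grip_force":{"type":"number"}},"required":["plan"]}

```bash
ls; mkdir -p pics; cat > h.py <<'E'
import numpy as np, cv2
from cell import manip, camera, search_frame, masks_of, tip_of
def K(c):
    f=210/np.tan(np.radians(c["fov_y"])/2); return f,c["cx"],c["cy"]
def cloud(c):
    f,cx,cy=K(c); z=c["z_map"]; v,u=np.mgrid[:420,:560]
    p=np.stack([(u-cx)/f*z,-(v-cy)/f*z,-z,np.ones_like(z)],-1)@c["world_from_camera"].T
    p=p[...,:3]; p[z<=0]=np.nan; return p
def w(c,at): return (c["world_from_camera"]@np.r_[at,1])[:3]
def save(n,im): cv2.imwrite("pics/"+n+".png",im[...,::-1])
E
python3 - <<'E'
from h import *
print(manip.read_state())
print(getattr(manip,'tip_reach',None))
for n in("top","side"):
    c=camera(n); save(n+"0",c["color"]); np.save(n+"0.npy",cloud(c)); print(n,c.keys(),c["fov_y"],c["cx"],c["cy"],c["world_from_camera"].round(2).tolist())
    for t in "jebena tumbler tin lid mat_a basin scoop spatula".split():
        print(t,[(w(c,d["at"]).round().tolist(),round(d["confidence"],2)) for d in tip_of(t,n)])
E
```

```text
pics
{'clock': 0.0, 'joints': array([-1.39261438e+00,  3.00468736e-01,  1.52160219e+00, -1.02604870e-05,
        1.32069631e+00, -6.65845664e-02]), 'qd': array([-0.00105771,  0.00080172, -0.00025366, -0.00107513,  0.0020207 ,
        0.0004281 ]), 'effort': array([ 2.63037065e-03, -5.31800687e+01, -3.52735198e+01,  7.09642796e-02,
        2.43620243e-02, -8.86244379e-05]), 'eef_pos': array([ 133.24013523, -533.36040324,  223.87868433]), 'eef_rot': array([-3.14042000e+00, -6.82355591e-05,  2.44769023e-01]), 'wrist_force': array([-0.5394706 ,  0.21424613, -0.60313335]), 'moment': array([-0.0213039 ,  0.01004295,  0.01177865]), 'finger_gap': 94.06285798707341}
19.0
top dict_keys(['color', 'z_map', 'fov_y', 'cx', 'cy', 'world_from_camera']) 46.78644413548358 283.68985560195597 204.4745230836923 [[0.01, 0.99, -0.14, 367.31], [-1.0, 0.01, 0.02, 4.74], [0.02, 0.13, 0.99, 1437.96], [0.0, 0.0, 0.0, 1.0]]
jebena []
tumbler [([575.0, -330.0, -1.0], 0.84), ([463.0, -321.0, 1.0], 0.77), ([340.0, -335.0, -1.0], 0.75)]
tin [([444.0, 318.0, -2.0], 0.67)]
lid [([462.0, -128.0, -1.0], 0.94), ([601.0, 
[... 238 characters left out ...]
keys(['color', 'z_map', 'fov_y', 'cx', 'cy', 'world_from_camera']) 49.61936066765723 280.4650145397451 210.181750309513 [[0.97, 0.17, -0.19, 358.62], [-0.25, 0.58, -0.77, -882.75], [-0.02, 0.8, 0.6, 737.71], [0.0, 0.0, 0.0, 1.0]]
jebena [([457.0, 152.0, -3.0], 0.79)]
tumbler [([342.0, -336.0, 3.0], 0.92), ([583.0, -327.0, 0.0], 0.81), ([466.0, -323.0, 5.0], 0.6), ([400.0, -437.0, -3.0], 0.6)]
tin [([447.0, 315.0, -1.0], 0.72)]
lid [([471.0, -129.0, -0.0], 0.56)]
mat_a [([608.0, 128.0, 15.0], 0.8), ([633.0, -162.0, 14.0], 0.79), ([622.0, -29.0, 13.0], 0.6)]
basin [([600.0, 472.0, -2.0], 0.69), ([470.0, -128.0, 6.0], 0.48)]
scoop [([464.0, 7.0, 3.0], 0.58)]
spatula [([795.0, 15.0, 5.0], 0.74)]
```

View pics/top0.png

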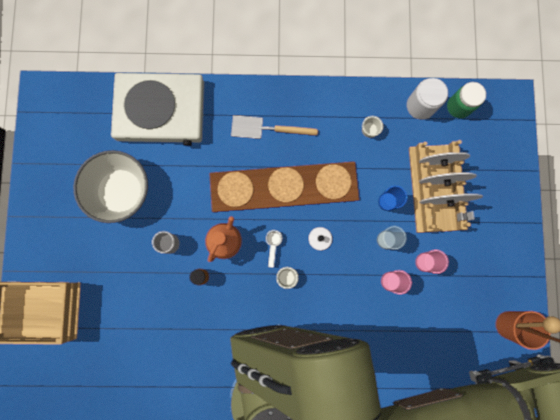

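View pics/side0.png

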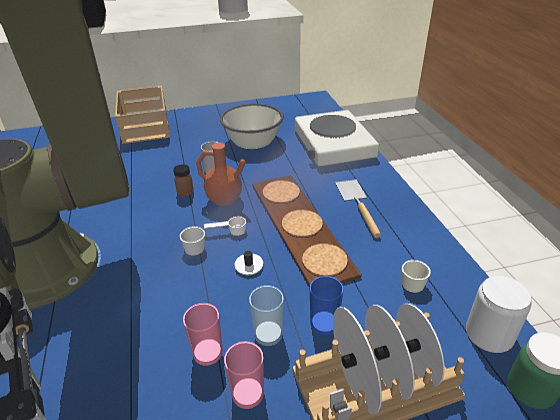

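The top view shows these candidates:
- **Tumbler:** clear at (392,238). The look-alikes are blue at (392,199) and pink at (397,282) and (432,262).
- **Tin:** grey at (166,242). Others of similar shape are the brown jar at (200,277) and the white cups at (288,278) and (373,127).
- **Lid:** (320,238). The plates in the rack around (447,180) also have black knobs.
- **Jebena:** (222,240). The terracotta pot at (520,328) is similar.
- **Scoop:** (274,240).
- **Basin:** left, at +y.

I'll take the clear tumbler and the grey tin, check them in a close crop, and measure.

```bash
cat > meas.py <<'E'
from h import *
from scipy.optimize import least_squares
def circ(p):
    r=least_squares(lambda q:np.hypot(p[:,0]-q[0],p[:,1]-q[1])-q[2],[*((p[:,:2].max(0)+p[:,:2].min(0))/2),30],loss='soft_l1').x
    return r.round(1).tolist()
def near(P,xy,r,z0,z1):
    m=(np.hypot(P[...,0]-xy[0],P[...,1]-xy[1])<r)&(P[...,2]>z0)&(P[...,2]<z1); return P[m]
E
python3 - <<'E'
from meas import *
im=cv2.imread("pics/top0.png")[...,::-1]
a=cv2.resize(im[215:295,140:300],None,fx=5,fy=5,interpolation=2); b=cv2.resize(im[190:250,300:460][:, :],None,fx=5,fy=5,interpolation=2)
save("crop1",np.vstack([a,b])[:600])
for n in("top0","side0"):
    P=np.load(n+".npy"); print(n,"bench z",np.nanmedian(near(P,(450,-60),25,-20,20)[:,2]))
    for nm,xy,r,z0,z1 in [("tin rim",(444,318),50,70,95),("tumbler rim",(463,-321),45,92,115),("tumbler all",(463,-321),45,10,115),("lid disc",(466,-128),45,5,16),("lid knob",(466,-128),45,25,50),("jeb top",(457,152),45,150,180),("jeb neck",(457,152),45,115,150),("scoop",(462,11),35,10,40)]:
        p=near(P,xy,r,z0,z1)
        if len(p)>3: print(nm,len(p),"mean",p.mean(0).round(1),"mm",((p.min(0)+p.max(0))/2).round(1),"z",p[:,2].max().round(1),"circ",circ(p))
    p=near(P,(457,152),85,60,180); c=near(P,(457,152),60,155,180)[:,:2].mean(0)
    d=p[:,:2]-c; r=np.hypot(*d.T); q=p[(r>48)&(r<80)]
    print("jeb far pts",[ (round(float(np.degrees(np.arctan2(y-c[1],x-c[0])))),round(float(z))) for x,y,z in q[::max(1,len(q)//15)]])
    im=cv2.imread("pics/"+n+".png"); h=cv2.cvtColor(im,cv2.COLOR_BGR2HSV)
    for xy in [(605,126),(621,-26),(633,-163)]:
        m=(np.hypot(P[...,0]-xy[0],P[...,1]-xy[1])<65)&(P[...,2]<40)&(h[...,2]>140)&(h[...,0]<25)
        p=P[m]; hull=cv2.convexHull(p[:,:2].astype(np.float32)); (cx,cy),rr=cv2.minEnclosingCircle(hull); print("mat",len(p),np.median(p[:,2]).round(1),p.mean(0).round(1),round(cx,1),round(cy,1),round(rr,1))
E
```

```text
top0 bench z -1.292374394573926
tin rim 103 mean [443.1 318.   78.3] mm [444.1 317.1  78.3] z 86.4 circ [443.3, 316.4, 28.4]
tumbler rim 119 mean [ 462.6 -325.4  101.3] mm [ 462.6 -323.8  101. ] z 109.7 circ [461.7, -322.6, 30.0]
tumbler all 403 mean [ 462.9 -327.2   65.4] mm [ 462.6 -323.8   59.9] z 109.7 circ [461.7, -322.1, 28.6]
lid disc 315 mean [ 462.3 -126.8    8.9] mm [ 465.6 -126.8   10.1] z 15.2 circ [463.8, -127.4, 24.5]
lid knob 37 mean [ 462.4 -126.    39.2] mm [ 461.8 -125.7   39.3] z 47.3 circ [462.6, -126.1, 6.9]
jeb top 143 mean [449.  153.7 167.5] mm [441.2 153.7 163.2] z 176.2 circ [449.4, 153.5, 12.4]
jeb neck 44 mean [434.3 157.1 140.6] mm [455.9 150.7 132.7] z 149.9 circ [483.7, 193.9, 65.4]
scoop 77 mean [456.7  10.3  23. ] mm [456.6   9.   20.7] z 31.3 circ [459.6, 9.4, 21.6]
jeb far pts [(-23, 130), (-23, 133), (-26, 132), (-30, 135), (-32, 121), (-23, 108), (-35, 103), (-92, 61), (-132, 60), (147, 125), (157, 69), (159, 130), (-160, 61), (158, 75), (151, 115), (156, 115)]
mat 1019 14.9 [606.3 126.2  14.8] 607.4 127.1 54.7
mat 1031 14.9 [621.6 -23.8  14.9] 61
[... 550 characters left out ...]
 [ 465.9 -130.    34.6] z 44.1 circ [21503.1, -166145.2, 167339.4]
jeb top 152 mean [450.6 146.4 163.4] mm [441.3 150.9 161. ] z 171.9 circ [451.8, 150.4, 13.7]
jeb neck 170 mean [445.6 145.3 135.4] mm [441.2 150.9 132.6] z 150.0 circ [456.1, 171.6, 32.5]
scoop 225 mean [460.8   9.1  20.7] mm [456.9   8.5  20.3] z 30.5 circ [463.4, 7.8, 21.3]
jeb far pts [(152, 143), (153, 131), (-22, 134), (-24, 132), (-26, 131), (-30, 130), (-27, 126), (153, 104), (152, 101), (154, 100), (-30, 110), (-23, 104), (153, 86), (148, 81), (153, 77), (155, 69)]
mat 648 16.7 [609.1 125.6  16.7] 610.0 130.9 58.6
mat 890 16.8 [622.8 -25.2  16.5] 621.2 -26.0 64.8
mat 1159 16.9 [ 635.5 -166.9   16.7] 632.0 -164.3 61.0
```

View pics/crop1.png

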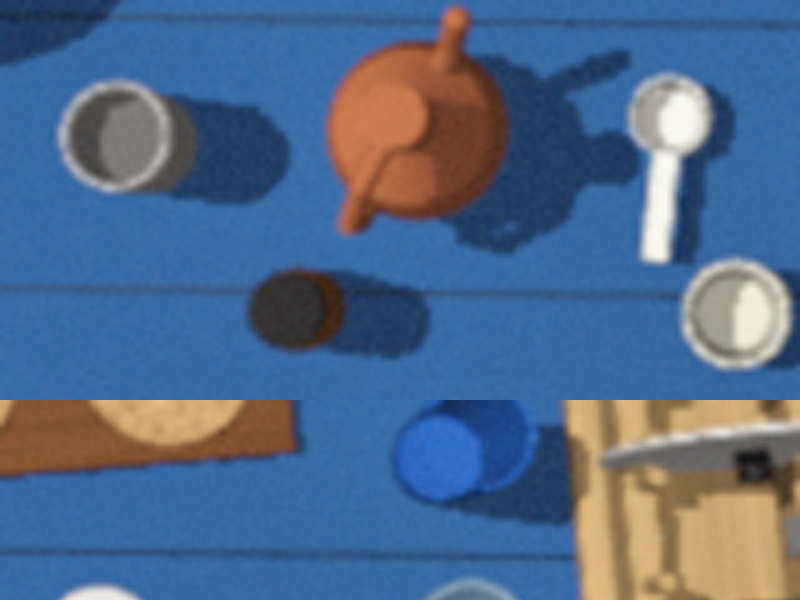

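The crop shows the open grey tin at about (115,135), the jebena at (415,130) and the scoop at (670,120). The clear tumbler's rim is just visible at the bottom edge, (470,590). Its measured centre is (463,-324). Tumbler first.

Call:
{"name": "send_rows", "arguments": {"plan": [{"travel": [46.4, -15.4, 0], "delta_rot": [0, 0, 0], "fingers": -1}, {"travel": [46.4, -15.4, 0], "delta_rot": [0, 0, 0], "fingers": -1}, {"travel": [46.4, -15.4, 0], "delta_rot": [0, 0, 0], "fingers": -1}, {"travel": [46.4, -15.4, 0], "delta_rot": [0, 0, 0], "fingers": -1}, {"travel": [46.4, -15.4, 0], "delta_rot": [0, 0, 0], "fingers": -1}, {"travel": [46.4, -15.4, 0], "delta_rot": [0, 0, 0], "fingers": -1}, {"travel": [46.4, -15.4, 0], "delta_rot": [0, 0, 0], "fingers": -1}, {"travel": [46.4, -15.4, 0], "delta_rot": [0, 0, 0], "fingers": -1}, {"travel": [0, 0, 0], "delta_rot": [0, 0, 0], "fingers": -1}, {"travel": [0, 0, 0], "delta_rot": [0, 0, 0], "fingers": -1}], "grip_force": 15}}

```text
clock: 2.15
eef_pos: [463.2, -324.3, 224.3]
eef_rot: [-3.141, 0.0, 0.245]
wrist_force: [0.1, -0.4, 0.4]
finger_gap: 94.0
```

```bash
cat > go.py <<'E'
import sys; from h import *
def go(x,y,z,yaw=None):
    s=manip.read_state(); p=s["eef_pos"]; a=s["eef_rot"][2]; d=np.array([x,y,z])-p
    c,n=np.cos(a),np.sin(a); t=[d[0]*c+d[1]*n, d[0]*n-d[1]*c, -d[2]]
    print("clock",round(s["clock"],2),"at",p.round(1),"yaw",round(np.degrees(a),1),"rp",s["eef_rot"][:2].round(3),"gap",round(s["finger_gap"],1),"F",s["wrist_force"].round(1))
    k=int(np.ceil(np.abs(t).max()/50)); print("tool travel",np.round(t,1),"k",k,"per row",np.round(np.array(t)/max(k,1),1))
    if yaw is not None:
        r=(np.degrees(a)-yaw+180)%360-180; print("rotz",round(r,1))
if __name__=="__main__": go(*map(float,sys.argv[1:]))
E
python3 go.py 463 -324 60
```

```text
clock 2.15 at [ 463.2 -324.3  224.3] yaw 14.0 rp [-3.141  0.   ] gap 94.0 F [ 0.1 -0.4  0.4]
tool travel [-1.000e-01 -3.000e-01  1.643e+02] k 4 per row [-0.  -0.1 41.1]
```

Call:
{"name": "send_rows", "arguments": {"plan": [{"travel": [0, 0, 45], "delta_rot": [0, 0, 0], "fingers": -1}, {"travel": [0, 0, 45], "delta_rot": [0, 0, 0], "fingers": -1}, {"travel": [0, 0, 40], "delta_rot": [0, 0, 0], "fingers": -1}, {"travel": [0, 0, 34], "delta_rot": [0, 0, 0], "fingers": -1}, {"travel": [0, 0, 0], "delta_rot": [0, 0, 0], "fingers": 1}, {"travel": [0, 0, 0], "delta_rot": [0, 0, 0], "fingers": 1}, {"travel": [0, 0, 0], "delta_rot": [0, 0, 0], "fingers": 1}, {"travel": [0, 0, 0], "delta_rot": [0, 0, 0], "fingers": 1}, {"travel": [0, 0, 0], "delta_rot": [0, 0, 0], "fingers": 1}, {"travel": [0, 0, 0], "delta_rot": [0, 0, 0], "fingers": 1}], "grip_force": 15}}

```text
clock: 3.4
eef_pos: [464.1, -324.5, 61.9]
eef_rot: [3.14, -0.001, 0.245]
wrist_force: [-1.0, 1.9, 7.8]
finger_gap: 64.1
```

```bash
python3 go.py 634 -166.3 200; python3 - <<'E'
from meas import *
c=camera("side"); P=cloud(c)
p=near(P,(463,-326),45,92,115); print(len(p),circ(p) if len(p)>5 else 0)
E
```

```text
clock 3.4 at [ 464.1 -324.5   61.9] yaw 14.0 rp [ 3.14e+00 -1.00e-03] gap 64.1 F [-1.   1.9  7.8]
tool travel [ 203.2 -112.3 -138.1] k 5 per row [ 40.6 -22.5 -27.6]
193 [465.0, -326.1, 30.5]
```

Call:
{"name": "send_rows", "arguments": {"plan": [{"travel": [0, 0, 0], "delta_rot": [0, 0, 0], "fingers": 1}, {"travel": [0, 0, 0], "delta_rot": [0, 0, 0], "fingers": 1}, {"travel": [0, 0, -10], "delta_rot": [0, 0, 0], "fingers": 1}, {"travel": [0, 0, -15], "delta_rot": [0, 0, 0], "fingers": 1}, {"travel": [0, 0, -15], "delta_rot": [0, 0, 0], "fingers": 1}, {"travel": [0, 0, 0], "delta_rot": [0, 0, 0], "fingers": 1}]}}

```text
clock: 4.2
eef_pos: [464.1, -324.5, 102.1]
eef_rot: [3.139, -0.002, 0.245]
wrist_force: [1.1, 0.4, -2.4]
finger_gap: 64.5
```

```bash
python3 go.py 634 -166.3 200; python3 - <<'E'
from meas import *
c=camera("side"); save("s1",c["color"][200:400,150:420].repeat(2,0).repeat(2,1))
E
```

```text
clock 4.2 at [ 464.1 -324.5  102.1] yaw 14.0 rp [ 3.139e+00 -2.000e-03] gap 64.5 F [ 1.1  0.4 -2.4]
tool travel [ 203.2 -112.3  -97.9] k 5 per row [ 40.6 -22.5 -19.6]
```

View pics/s1.png

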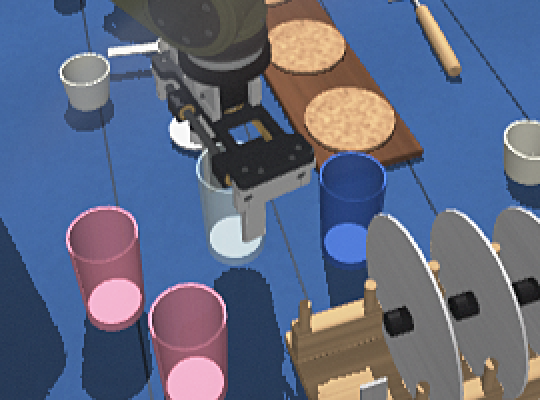

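Call:
{"name": "send_rows", "arguments": {"plan": [{"travel": [0, 0, -35], "delta_rot": [0, 0, 0], "fingers": 1}, {"travel": [0, 0, -40], "delta_rot": [0, 0, 0], "fingers": 1}, {"travel": [20, -11, -23], "delta_rot": [0, 0, 0], "fingers": 1}, {"travel": [36, -20, 0], "delta_rot": [0, 0, 0], "fingers": 1}, {"travel": [36, -20, 0], "delta_rot": [0, 0, 0], "fingers": 1}, {"travel": [36, -20, 0], "delta_rot": [0, 0, 0], "fingers": 1}, {"travel": [36, -20, 0], "delta_rot": [0, 0, 0], "fingers": 1}, {"travel": [25, -14, 0], "delta_rot": [0, 0, 0], "fingers": 1}, {"travel": [14.2, -7.3, 0], "delta_rot": [0, 0, 0], "fingers": 1}, {"travel": [0, 0, 0], "delta_rot": [0, 0, 0], "fingers": 1}, {"travel": [0, 0, 35], "delta_rot": [0, 0, 0], "fingers": 1}, {"travel": [0, 0, 35], "delta_rot": [0, 0, 0], "fingers": 1}, {"travel": [0, 0, 25], "delta_rot": [0, 0, 0], "fingers": 1}, {"travel": [0, 0, 12], "delta_rot": [0, 0, 0], "fingers": 1}, {"travel": [0, 0, 0], "delta_rot": [0, 0, 0], "fingers": 1}, {"travel": [0, 0, 0], "delta_rot": [0, 0, 0], "fingers": 1}]}}

```text
clock: 6.25
eef_pos: [633.9, -166.3, 92.8]
eef_rot: [3.141, -0.002, 0.245]
wrist_force: [-0.0, -0.9, -1.8]
finger_gap: 63.9
```

```bash
python3 go.py 634 -166.3 79; python3 - <<'E'
from meas import *
c=camera("side"); P=cloud(c); save("s2",c["color"][170:330,230:430].repeat(3,0).repeat(3,1))
E
```

```text
clock 6.25 at [ 633.9 -166.3   92.8] yaw 14.0 rp [ 3.141e+00 -2.000e-03] gap 63.9 F [-0.  -0.9 -1.8]
tool travel [ 0.1  0.  13.8] k 1 per row [ 0.1  0.  13.8]
```

View pics/s2.png

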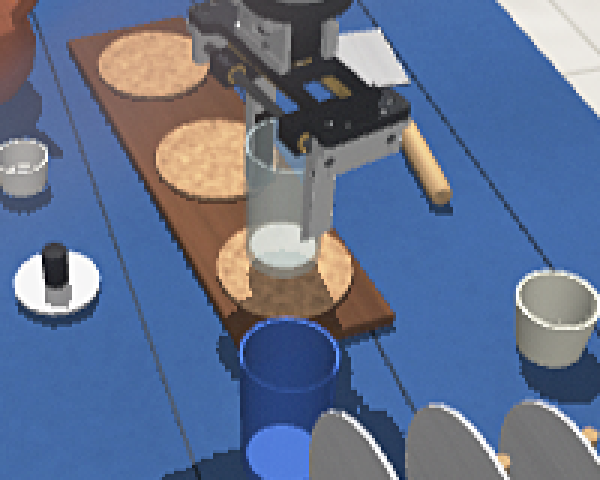

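The tumbler is held level just above the far mat: foot at (285,250), mat centre about (285,268). I'll lower it gently.

Call:
{"name": "send_rows", "arguments": {"plan": [{"travel": [0, 0, 4], "delta_rot": [0, 0, 0], "fingers": 1}, {"travel": [0, 0, 4], "delta_rot": [0, 0, 0], "fingers": 1}, {"travel": [0, 0, 3], "delta_rot": [0, 0, 0], "fingers": 1}, {"travel": [0, 0, 1], "delta_rot": [0, 0, 0], "fingers": 1}, {"travel": [0, 0, 0], "delta_rot": [0, 0, 0], "fingers": 1}]}}

```text
clock: 6.92
eef_pos: [633.5, -165.9, 79.4]
eef_rot: [-3.142, 0.0, 0.245]
wrist_force: [-0.3, -0.1, -2.6]
finger_gap: 64.1
```

Call:
{"name": "send_rows", "arguments": {"plan": [{"travel": [0, 0, 1], "delta_rot": [0, 0, 0], "fingers": 1}, {"travel": [0, 0, 1], "delta_rot": [0, 0, 0], "fingers": 1}, {"travel": [0, 0, 0], "delta_rot": [0, 0, 0], "fingers": 1}]}}

```text
clock: 7.3
eef_pos: [634.1, -165.9, 79.1]
eef_rot: [3.141, -0.002, 0.245]
wrist_force: [-4.3, 1.4, 10.3]
finger_gap: 64.2
```

Call:
{"name": "send_rows", "arguments": {"plan": [{"travel": [0, 0, 0], "delta_rot": [0, 0, 0], "fingers": 0.2}, {"travel": [0, 0, 0], "delta_rot": [0, 0, 0], "fingers": -0.5}, {"travel": [0, 0, 0], "delta_rot": [0, 0, 0], "fingers": -1}, {"travel": [0, 0, 0], "delta_rot": [0, 0, 0], "fingers": -1}, {"travel": [0, 0, -30], "delta_rot": [0, 0, 0], "fingers": -1}, {"travel": [0, 0, -50], "delta_rot": [0, 0, 0], "fingers": -1}, {"travel": [0, 0, -50], "delta_rot": [0, 0, 0], "fingers": -1}, {"travel": [0, 0, -40], "delta_rot": [0, 0, 0], "fingers": -1}, {"travel": [0, 0, 0], "delta_rot": [0, 0, -9.5], "fingers": -1}, {"travel": [0, 0, 0], "delta_rot": [0, 0, -9.5], "fingers": -1}, {"travel": [0, 0, 0], "delta_rot": [0, 0, -9.5], "fingers": -1}, {"travel": [0, 0, 0], "delta_rot": [0, 0, -9.5], "fingers": -1}, {"travel": [0, 0, 0], "delta_rot": [0, 0, -9.5], "fingers": -1}, {"travel": [0, 0, 0], "delta_rot": [0, 0, -9.5], "fingers": -1}, {"travel": [0, 0, 0], "delta_rot": [0, 0, -9.5], "fingers": -1}, {"travel": [0, 0, 0], "delta_rot": [0, 0, -9.5], "fingers": -1}]}}

```text
clock: 9.3
eef_pos: [633.5, -165.9, 247.3]
eef_rot: [-3.141, -0.0, 1.577]
wrist_force: [-0.5, -0.1, -0.3]
finger_gap: 94.3
```

```bash
python3 go.py 444.5 316.5 250 90
```

```text
clock 9.3 at [ 633.5 -165.9  247.3] yaw 90.3 rp [-3.141 -0.   ] gap 94.3 F [-0.5 -0.1 -0.3]
tool travel [ 483.5 -186.1   -2.7] k 10 per row [ 48.4 -18.6  -0.3]
rotz 0.3
```

Call:
{"name": "send_rows", "arguments": {"plan": [{"travel": [48.3, -18.6, 0], "delta_rot": [0, 0, 0], "fingers": -1}, {"travel": [48.3, -18.6, 0], "delta_rot": [0, 0, 0], "fingers": -1}, {"travel": [48.3, -18.6, 0], "delta_rot": [0, 0, 0], "fingers": -1}, {"travel": [48.3, -18.6, 0], "delta_rot": [0, 0, 0], "fingers": -1}, {"travel": [48.3, -18.6, 0], "delta_rot": [0, 0, 0], "fingers": -1}, {"travel": [48.3, -18.6, 0], "delta_rot": [0, 0, 0], "fingers": -1}, {"travel": [48.3, -18.6, 0], "delta_rot": [0, 0, 0], "fingers": -1}, {"travel": [48.3, -18.6, 0], "delta_rot": [0, 0, 0], "fingers": -1}, {"travel": [48.3, -18.6, 0], "delta_rot": [0, 0, 0], "fingers": -1}, {"travel": [48.3, -18.6, 0], "delta_rot": [0, 0, 0], "fingers": -1}, {"travel": [0, 0, 0], "delta_rot": [0, 0, 0], "fingers": -1}, {"travel": [0, 0, 0], "delta_rot": [0, 0, 0], "fingers": -1}]}}

```text
clock: 10.8
eef_pos: [447.4, 316.6, 247.4]
eef_rot: [-3.142, 0.0, 1.571]
wrist_force: [-0.0, -0.4, 0.4]
finger_gap: 94.1
```

```bash
python3 go.py 444.5 316.5 52 90;  python3 - <<'E'
from meas import *
for n in("top","side"):
    c=camera(n); P=cloud(c)
    for nm,xy in(("tin",(444,317)),("tumbler",(634,-166))):
        z=(70,95) if nm=="tin" else (108,128)
        p=near(P,xy,45,*z); print(n,nm,len(p),circ(p) if len(p)>10 else 0)
E
```

```text
clock 10.8 at [447.4 316.6 247.4] yaw 90.0 rp [-3.142  0.   ] gap 94.1 F [-0.  -0.4  0.4]
tool travel [-1.000e-01 -2.900e+00  1.954e+02] k 4 per row [-0.  -0.7 48.8]
rotz 0.0
top tin 63 [443.4, 316.1, 28.2]
top tumbler 112 [630.0, -164.6, 30.1]
side tin 64 [448.2, 312.8, 30.8]
side tumbler 342 [632.8, -167.5, 30.0]
```

Call:
{"name": "send_rows", "arguments": {"plan": [{"travel": [0, -0.7, 49], "delta_rot": [0, 0, 0], "fingers": -1}, {"travel": [-1, -0.7, 49], "delta_rot": [0, 0, 0], "fingers": -1}, {"travel": [0, -0.7, 49], "delta_rot": [0, 0, 0], "fingers": -1}, {"travel": [0, -0.7, 30], "delta_rot": [0, 0, 0], "fingers": -1}, {"travel": [0, 0, 18], "delta_rot": [0, 0, 0], "fingers": -1}, {"travel": [0, 0, 0], "delta_rot": [0, 0, 0], "fingers": 1}, {"travel": [0, 0, 0], "delta_rot": [0, 0, 0], "fingers": 1}, {"travel": [0, 0, 0], "delta_rot": [0, 0, 0], "fingers": 1}, {"travel": [0, 0, 0], "delta_rot": [0, 0, 0], "fingers": 1}, {"travel": [0, 0, 0], "delta_rot": [0, 0, 0], "fingers": 1}, {"travel": [0, 0, 0], "delta_rot": [0, 0, 0], "fingers": 1}, {"travel": [0, 0, 0], "delta_rot": [0, 0, 0], "fingers": 1}, {"travel": [0, 0, -20], "delta_rot": [0, 0, 0], "fingers": 1}, {"travel": [0, 0, -40], "delta_rot": [0, 0, 0], "fingers": 1}, {"travel": [0, 0, -50], "delta_rot": [0, 0, 0], "fingers": 1}, {"travel": [0, 0, -50], "delta_rot": [0, 0, 0], "fingers": 1}, {"travel": [0, 0, -50], "delta_rot": [0, 0, 0], "fingers": 1}, {"travel": [0, 0, 0], "delta_rot": [0, 0, 0], "fingers": 1}], "grip_force": 20}}

```text
clock: 13.15
eef_pos: [445.3, 316.6, 266.2]
eef_rot: [3.136, -0.003, 1.571]
wrist_force: [0.7, 0.9, -1.9]
finger_gap: 60.5
```

```bash
python3 go.py 622 -24.5 250 90;  python3 - <<'E'
from meas import *
z=manip.read_state()["eef_pos"]; print(z)
for n in("top","side"):
    c=camera(n); P=cloud(c)
    p=near(P,z,45,z[2]-60,z[2]+38); print(n,len(p),circ(p) if len(p)>10 else 0, p[:,2].min())
E
```

```text
clock 13.15 at [445.3 316.6 266.2] yaw 90.0 rp [ 3.136e+00 -3.000e-03] gap 60.5 F [ 0.7  0.9 -1.9]
tool travel [-341.2  176.5   16.2] k 7 per row [-48.7  25.2   2.3]
rotz 0.0
[445.25370653 316.57157699 266.24014118]
top 191 [444.1, 315.2, 27.2] 209.05211854848812
side 986 [444.8, 315.5, 29.7] 209.43007324508153
```

Call:
{"name": "send_rows", "arguments": {"plan": [{"travel": [-30, 16, 0], "delta_rot": [0, 0, 0], "fingers": 1}, {"travel": [-45, 23, 0], "delta_rot": [0, 0, 0], "fingers": 1}, {"travel": [-45, 23, 0], "delta_rot": [0, 0, 0], "fingers": 1}, {"travel": [-45, 23, 0], "delta_rot": [0, 0, 0], "fingers": 1}, {"travel": [-45, 23, 0], "delta_rot": [0, 0, 0], "fingers": 1}, {"travel": [-45, 23, 0], "delta_rot": [0, 0, 0], "fingers": 1}, {"travel": [-45, 23, 0], "delta_rot": [0, 0, 0], "fingers": 1}, {"travel": [-40, 22.5, 0], "delta_rot": [0, 0, 0], "fingers": 1}, {"travel": [0, 0, 20], "delta_rot": [0, 0, 0], "fingers": 1}, {"travel": [0, 0, 45], "delta_rot": [0, 0, 0], "fingers": 1}, {"travel": [0, 0, 45], "delta_rot": [0, 0, 0], "fingers": 1}, {"travel": [0, 0, 45], "delta_rot": [0, 0, 0], "fingers": 1}, {"travel": [0, 0, 25], "delta_rot": [0, 0, 0], "fingers": 1}, {"travel": [0, 0, 8], "delta_rot": [0, 0, 0], "fingers": 1}, {"travel": [0, 0, 0], "delta_rot": [0, 0, 0], "fingers": 1}, {"travel": [0, 0, 0], "delta_rot": [0, 0, 0], "fingers": 1}]}}

```text
clock: 15.25
eef_pos: [621.6, -23.9, 75.5]
eef_rot: [3.14, 0.0, 1.571]
wrist_force: [0.2, 0.5, -1.8]
finger_gap: 60.3
```

```bash
python3 go.py 622 -23.5 70 90
```

```text
clock 15.25 at [621.6 -23.9  75.5] yaw 90.0 rp [3.14 0.  ] gap 60.3 F [ 0.2  0.5 -1.8]
tool travel [0.4 0.4 5.5] k 1 per row [0.4 0.4 5.5]
rotz 0.0
```

Call:
{"name": "send_rows", "arguments": {"plan": [{"travel": [0.4, 0.4, 3], "delta_rot": [0, 0, 0], "fingers": 1}, {"travel": [0, 0, 2], "delta_rot": [0, 0, 0], "fingers": 1}, {"travel": [0, 0, 1], "delta_rot": [0, 0, 0], "fingers": 1}, {"travel": [0, 0, 1], "delta_rot": [0, 0, 0], "fingers": 1}, {"travel": [0, 0, 0], "delta_rot": [0, 0, 0], "fingers": 1}]}}

```text
clock: 15.88
eef_pos: [621.8, -23.5, 70.2]
eef_rot: [3.14, 0.0, 1.571]
wrist_force: [-12.6, 0.6, 24.5]
finger_gap: 60.4
```

Call:
{"name": "send_rows", "arguments": {"plan": [{"travel": [0, 0, 0], "delta_rot": [0, 0, 0], "fingers": 0}, {"travel": [0, 0, 0], "delta_rot": [0, 0, 0], "fingers": -1}, {"travel": [0, 0, 0], "delta_rot": [0, 0, 0], "fingers": -1}, {"travel": [0, 0, 0], "delta_rot": [0, 0, 0], "fingers": -1}, {"travel": [0, 0, -30], "delta_rot": [0, 0, 0], "fingers": -1}, {"travel": [0, 0, -50], "delta_rot": [0, 0, 0], "fingers": -1}, {"travel": [0, 0, -50], "delta_rot": [0, 0, 0], "fingers": -1}, {"travel": [-26, -39.3, 0], "delta_rot": [0, 0, 0], "fingers": -1}, {"travel": [-26, -39.3, 0], "delta_rot": [0, 0, 0], "fingers": -1}, {"travel": [-26, -39.3, 0], "delta_rot": [0, 0, 0], "fingers": -1}, {"travel": [-26, -39.3, 0], "delta_rot": [0, 0, 0], "fingers": -1}, {"travel": [0, 0, 0], "delta_rot": [0, 0, 0], "fingers": -1}, {"travel": [0, 0, 0], "delta_rot": [0, 0, 0], "fingers": -1}]}}

```text
clock: 17.5
eef_pos: [464.8, -127.5, 197.6]
eef_rot: [3.141, 0.0, 1.571]
wrist_force: [-0.5, -0.2, 0.7]
finger_gap: 94.0
```

```bash
python3 go.py 464.5 -128 34 90;  python3 - <<'E'
from meas import *
for n in("top","side"):
    c=camera(n); P=cloud(c); 
    if n=="side": save("s3",c["color"])
    for nm,xy,a,b in(("tin",(622,-24.5),87,110),("tumbler",(633,-166),108,128),("disc",(465,-128),6,16)):
        p=near(P,xy,45,a,b); print(n,nm,len(p),circ(p) if len(p)>10 else 0,((p.min(0)+p.max(0))/2).round(1) if len(p) else 0)
E
```

```text
clock 17.5 at [ 464.8 -127.5  197.6] yaw 90.0 rp [3.141 0.   ] gap 94.0 F [-0.5 -0.2  0.7]
tool travel [ -0.5  -0.3 163.6] k 4 per row [-0.1 -0.1 40.9]
rotz 0.0
top tin 93 [619.3, -22.1, 28.3] [619.4 -21.5  94.9]
top tumbler 112 [629.8, -164.6, 30.0] [ 631.2 -165.   117.8]
top disc 30 [17803.1, 167261.4, 168273.6] [ 457.7 -114.8   10.8]
side tin 231 [622.1, -24.8, 28.3] [622.3 -23.5  94.4]
side tumbler 342 [632.9, -167.4, 30.0] [ 632.7 -165.9  116.4]
side disc 384 [466.3, -127.6, 25.1] [ 466.1 -129.4   11.1]
```

View pics/s3.png

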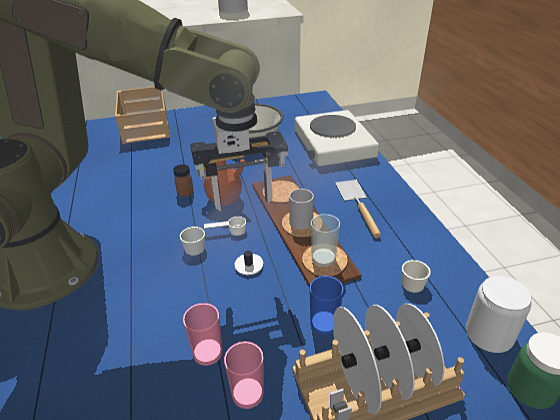

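The tin stands in the middle mat at (300,215), the tumbler on the far mat at (325,245), and the lid lies at (249,263). Next I grip the lid's knob.

Call:
{"name": "send_rows", "arguments": {"plan": [{"travel": [0, 0, 45], "delta_rot": [0, 0, 0], "fingers": -1}, {"travel": [0, 0, 45], "delta_rot": [0, 0, 0], "fingers": -1}, {"travel": [0, 0, 40], "delta_rot": [0, 0, 0], "fingers": -1}, {"travel": [0, 0, 25], "delta_rot": [0, 0, 0], "fingers": -1}, {"travel": [0, 0, 9], "delta_rot": [0, 0, 0], "fingers": -1}, {"travel": [0, 0, 0], "delta_rot": [0, 0, 0], "fingers": 1}, {"travel": [0, 0, 0], "delta_rot": [0, 0, 0], "fingers": 1}, {"travel": [0, 0, 0], "delta_rot": [0, 0, 0], "fingers": 1}, {"travel": [0, 0, 0], "delta_rot": [0, 0, 0], "fingers": 1}, {"travel": [0, 0, 0], "delta_rot": [0, 0, 0], "fingers": 1}, {"travel": [0, 0, 0], "delta_rot": [0, 0, 0], "fingers": 1}, {"travel": [0, 0, 0], "delta_rot": [0, 0, 0], "fingers": 1}, {"travel": [0, 0, 0], "delta_rot": [0, 0, 0], "fingers": 1}, {"travel": [0, 0, 0], "delta_rot": [0, 0, 0], "fingers": 1}, {"travel": [0, 0, -20], "delta_rot": [0, 0, 0], "fingers": 1}, {"travel": [0, 0, -40], "delta_rot": [0, 0, 0], "fingers": 1}, {"travel": [0, 0, -50], "delta_rot": [0, 0, 0], "fingers": 1}, {"travel": [0, 0, -46], "delta_rot": [0, 0, 0], "fingers": 1}, {"travel": [0, 0, 0], "delta_rot": [0, 0, 0], "fingers": 1}], "grip_force": 15}}

```text
clock: 19.98
eef_pos: [465.5, -128.0, 192.4]
eef_rot: [3.136, 0.002, 1.571]
wrist_force: [0.6, 0.1, -0.7]
finger_gap: 19.7
```

```bash
python3 go.py 621.8 -24 190 90
```

```text
clock 19.98 at [ 465.5 -128.   192.4] yaw 90.0 rp [3.136e+00 2.000e-03] gap 19.7 F [ 0.6  0.1 -0.7]
tool travel [103.9 156.4   2.4] k 4 per row [26.  39.1  0.6]
rotz 0.0
```

Call:
{"name": "send_rows", "arguments": {"plan": [{"travel": [15, 23, 0], "delta_rot": [0, 0, 0], "fingers": 1}, {"travel": [26, 39, 0], "delta_rot": [0, 0, 0], "fingers": 1}, {"travel": [26, 39, 0], "delta_rot": [0, 0, 0], "fingers": 1}, {"travel": [22, 33, 0], "delta_rot": [0, 0, 0], "fingers": 1}, {"travel": [15, 22.3, 0], "delta_rot": [0, 0, 0], "fingers": 1}, {"travel": [0, 0, 35], "delta_rot": [0, 0, 0], "fingers": 1}, {"travel": [0, 0, 0], "delta_rot": [0, 0, 0], "fingers": 1}, {"travel": [0, 0, 0], "delta_rot": [0, 0, 0], "fingers": 1}]}}

```text
clock: 20.98
eef_pos: [620.6, -23.7, 154.9]
eef_rot: [-3.142, 0.0, 1.571]
wrist_force: [0.3, 0.2, 0.1]
finger_gap: 19.4
```

```bash
python3 go.py 621.8 -24 127 90; python3 - <<'E'
from meas import *
for n in("top","side"):
    c=camera(n); P=cloud(c)
    if n=="side": save("s4",c["color"][140:290,220:420].repeat(3,0).repeat(3,1))
    for a,b in((60,92),(92,110),(115,140)):
        p=near(P,(622,-24),45,a,b); print(n,a,len(p),(circ(p),p.min(0).round(),p.max(0).round()) if len(p)>10 else 0)
E
```

```text
clock 20.98 at [620.6 -23.7 154.9] yaw 90.0 rp [-3.142  0.   ] gap 19.4 F [0.3 0.2 0.1]
tool travel [-0.3  1.2 27.9] k 1 per row [-0.3  1.2 27.9]
rotz 0.0
top 60 0 0
top 92 0 0
top 115 0 0
side 60 417 ([622.0, -24.7, 28.4], array([592., -56.,  60.]), array([650.,   8.,  92.]))
side 92 101 ([621.9, -25.0, 28.1], array([592., -55.,  92.]), array([652.,   0., 101.]))
side 115 263 ([622.2, -21.0, 26.8], array([589., -61., 128.]), array([654.,   3., 140.]))
```

View pics/s4.png

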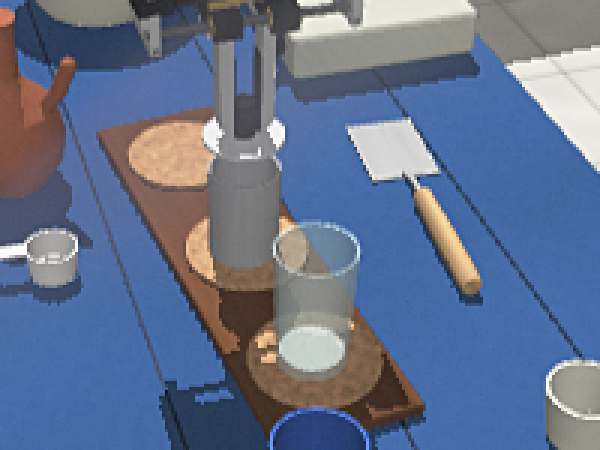

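The lid's disc at (245,137) is level and sits over the tin's mouth at (245,170). I'll nudge it +y slightly and lower it.

Call:
{"name": "send_rows", "arguments": {"plan": [{"travel": [1.5, 1, 10], "delta_rot": [0, 0, 0], "fingers": 1}, {"travel": [0, 0, 8], "delta_rot": [0, 0, 0], "fingers": 1}, {"travel": [0, 0, 4], "delta_rot": [0, 0, 0], "fingers": 1}, {"travel": [0, 0, 3], "delta_rot": [0, 0, 0], "fingers": 1}, {"travel": [0, 0, 0], "delta_rot": [0, 0, 0], "fingers": 1}]}}

```text
clock: 21.7
eef_pos: [621.6, -22.0, 129.3]
eef_rot: [-3.141, -0.0, 1.571]
wrist_force: [-0.2, 0.1, 0.4]
finger_gap: 19.6
```

Call:
{"name": "send_rows", "arguments": {"plan": [{"travel": [0, 0, 1.5], "delta_rot": [0, 0, 0], "fingers": 1}, {"travel": [0, 0, 1], "delta_rot": [0, 0, 0], "fingers": 1}, {"travel": [0, 0, 0], "delta_rot": [0, 0, 0], "fingers": 1}]}}

```text
clock: 22.08
eef_pos: [621.6, -22.0, 126.9]
eef_rot: [-3.142, 0.0, 1.571]
wrist_force: [-0.0, 0.1, -1.6]
finger_gap: 19.6
```

```bash
python3 go.py 621.8 -24 127 90; python3 - <<'E'
from meas import *
for n in("side",):
    c=camera(n); P=cloud(c)
    p=near(P,(622,-24),45,96,118); print(n,len(p),(circ(p),p.min(0).round(),p.max(0).round(),np.histogram(p[:,2],11,(96,118))[0]))
    save("s5",c["color"][150:250,250:400].repeat(4,0).repeat(4,1))
E
```

```text
clock 22.07 at [621.6 -22.  126.9] yaw 90.0 rp [-3.142  0.   ] gap 19.6 F [-0.   0.1 -1.6]
tool travel [-2.   0.2 -0.1] k 1 per row [-2.   0.2 -0.1]
rotz 0.0
side 305 ([622.2, -18.1, 25.8], array([589., -57.,  96.]), array([655.,   3., 118.]), array([ 11,   9,  43, 125,  59,   7,  12,   5,   8,  10,  16]))
```

View pics/s5.png

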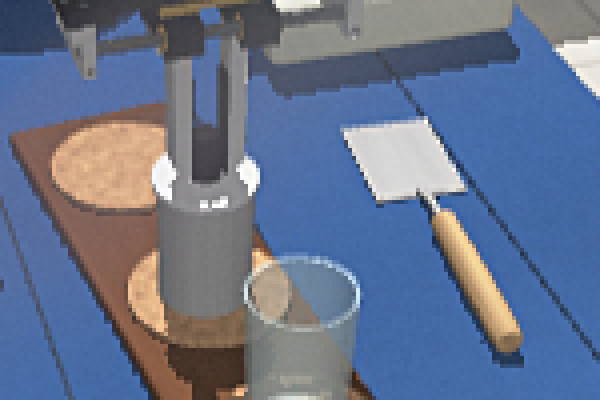

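Call:
{"name": "send_rows", "arguments": {"plan": [{"travel": [0, 0, 1], "delta_rot": [0, 0, 0], "fingers": 1}, {"travel": [0, 0, 0], "delta_rot": [0, 0, 0], "fingers": 1}, {"travel": [0, 0, 1], "delta_rot": [0, 0, 0], "fingers": 1}, {"travel": [0, 0, 0], "delta_rot": [0, 0, 0], "fingers": 1}]}}

```text
clock: 22.62
eef_pos: [622.0, -22.0, 126.4]
eef_rot: [3.14, 0.0, 1.571]
wrist_force: [-3.8, 0.9, 12.7]
finger_gap: 19.6
```

Call:
{"name": "send_rows", "arguments": {"plan": [{"travel": [0, 0, 0], "delta_rot": [0, 0, 0], "fingers": 0.2}, {"travel": [0, 0, 0], "delta_rot": [0, 0, 0], "fingers": -0.5}, {"travel": [0, 0, 0], "delta_rot": [0, 0, 0], "fingers": -1}, {"travel": [0, 0, 0], "delta_rot": [0, 0, 0], "fingers": -1}, {"travel": [0, 0, -30], "delta_rot": [0, 0, 0], "fingers": -1}, {"travel": [0, 0, -50], "delta_rot": [0, 0, 0], "fingers": -1}, {"travel": [0, 0, -50], "delta_rot": [0, 0, 0], "fingers": -1}, {"travel": [43.5, -43, 0], "delta_rot": [0, 0, 0], "fingers": -1}, {"travel": [43.5, -43, 0], "delta_rot": [0, 0, 0], "fingers": -1}, {"travel": [43.5, -43, 0], "delta_rot": [0, 0, 0], "fingers": -1}, {"travel": [43.5, -43, 0], "delta_rot": [0, 0, 0], "fingers": -1}, {"travel": [0, 0, 0], "delta_rot": [0, 0, -9.2], "fingers": -1}, {"travel": [0, 0, 0], "delta_rot": [0, 0, -9.2], "fingers": -1}, {"travel": [0, 0, 0], "delta_rot": [0, 0, -9.2], "fingers": -1}, {"travel": [0, 0, 0], "delta_rot": [0, 0, -9.2], "fingers": -1}, {"travel": [0, 0, 0], "delta_rot": [0, 0, -9.2], "fingers": -1}, {"travel": [0, 0, 0], "delta_rot": [0, 0, -9.2], "fingers": -1}, {"travel": [0, 0, 0], "delta_rot": [0, 0, -9.2], "fingers": -1}, {"travel": [0, 0, 0], "delta_rot": [0, 0, 0], "fingers": -1}]}}

```text
clock: 25.0
eef_pos: [449.5, 151.9, 255.0]
eef_rot: [3.142, 0.0, 2.694]
wrist_force: [0.0, 0.9, 0.3]
finger_gap: 94.2
```

```bash
python3 go.py 450.5 152 137 154; python3 - <<'E'
from meas import *
for n in("side","top"):
    c=camera(n); P=cloud(c)
    p=near(P,(622,-24),45,99,108); print(n,"disc",len(p),(circ(p),p.min(0).round(),p.max(0).round(),np.median(p[:,2])))
    p=near(P,(622,-24),25,125,145); print("knob",len(p),p.mean(0))
    p=near(P,(450,152),30,150,180); print("jeb",len(p),p.mean(0) if len(p) else 0, circ(p) if len(p)>9 else 0)
    save("f_"+n,c["color"])
im=[cv2.imread("pics/f_%s.png"%n) for n in("side","top")]
cv2.imwrite("pics/c6.png",np.vstack([cv2.resize(im[0][120:270,180:380],(600,450)) ]))
E
```

```text
clock 25.0 at [449.5 151.9 255. ] yaw 154.4 rp [3.142 0.   ] gap 94.2 F [0.  0.9 0.3]
tool travel [ -0.8   0.5 118. ] k 3 per row [-0.3  0.2 39.3]
rotz 0.4
side disc 297 ([622.2, -22.2, 25.4], array([590., -58.,  99.]), array([655.,   8., 107.]), np.float64(102.9905870186476))
knob 57 [621.3510053  -25.61034634 132.12326279]
jeb 147 [451.50282563 145.49903468 163.93817393] [452.8, 149.6, 13.6]
top disc 294 ([620.6, -21.4, 24.6], array([587., -52.,  99.]), array([650.,  10., 108.]), np.float64(101.90139973533235))
knob 41 [619.51353136 -21.18438983 133.6911545 ]
jeb 0 0 0
```

View pics/c6.png

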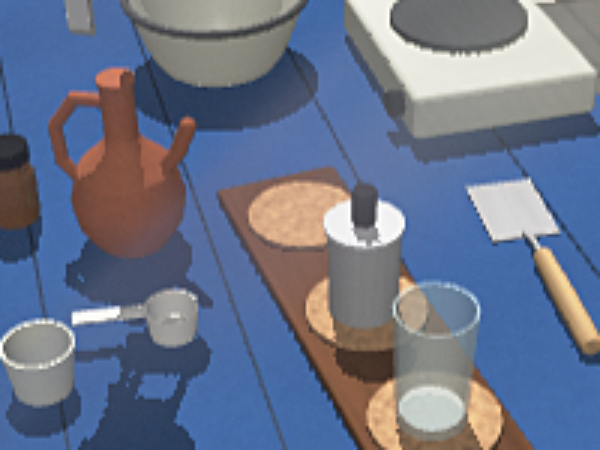

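The lid is seated level on the tin, with the knob at (364,205) and the disc at (364,228). Jebena next: the neck at (118,110) is free between handle and spout.

Call:
{"name": "send_rows", "arguments": {"plan": [{"travel": [-0.5, 1, 40], "delta_rot": [0, 0, 0], "fingers": -1}, {"travel": [-0.5, 0, 40], "delta_rot": [0, 0, 0], "fingers": -1}, {"travel": [0, 0, 25], "delta_rot": [0, 0, 0], "fingers": -1}, {"travel": [0, 0, 12], "delta_rot": [0, 0, 0], "fingers": -1}, {"travel": [0, 0, 0], "delta_rot": [0, 0, 0], "fingers": -0.5}, {"travel": [0, 0, 0], "delta_rot": [0, 0, 0], "fingers": 0}, {"travel": [0, 0, 0], "delta_rot": [0, 0, 0], "fingers": 0.2}, {"travel": [0, 0, 0], "delta_rot": [0, 0, 0], "fingers": 0.3}, {"travel": [0, 0, 0], "delta_rot": [0, 0, 0], "fingers": 0.4}, {"travel": [0, 0, 0], "delta_rot": [0, 0, 0], "fingers": 0.6}, {"travel": [0, 0, 0], "delta_rot": [0, 0, 0], "fingers": 1}, {"travel": [0, 0, 0], "delta_rot": [0, 0, 0], "fingers": 1}, {"travel": [0, 0, 0], "delta_rot": [0, 0, 0], "fingers": 1}, {"travel": [0, 0, 0], "delta_rot": [0, 0, 0], "fingers": 1}], "grip_force": 25}}

```text
clock: 26.85
eef_pos: [450.9, 152.4, 138.0]
eef_rot: [3.141, 0.0, 2.695]
wrist_force: [0.0, 0.6, 0.1]
finger_gap: 32.3
```

Call:
{"name": "send_rows", "arguments": {"plan": [{"travel": [0, 0, 0], "delta_rot": [0, 0, 0], "fingers": 1}, {"travel": [0, 0, 0], "delta_rot": [0, 0, 0], "fingers": 1}, {"travel": [0, 0, -5], "delta_rot": [0, 0, 0], "fingers": 1}, {"travel": [0, 0, -10], "delta_rot": [0, 0, 0], "fingers": 1}, {"travel": [0, 0, 0], "delta_rot": [0, 0, 0], "fingers": 1}, {"travel": [0, 0, 0], "delta_rot": [0, 0, 0], "fingers": 1}]}}

```text
clock: 27.6
eef_pos: [450.8, 152.4, 152.9]
eef_rot: [-3.141, -0.0, 2.695]
wrist_force: [-1.0, 0.4, -4.1]
finger_gap: 32.6
```

```bash
python3 go.py 607.5 126 215; python3 - <<'E'
from meas import *
c=camera("side"); save("s7",cv2.resize(c["color"][100:250,150:350],(600,450)))
E
```

```text
clock 27.6 at [450.8 152.4 152.9] yaw 154.4 rp [-3.141 -0.   ] gap 32.6 F [-1.   0.4 -4.1]
tool travel [-152.7   43.9  -62.1] k 4 per row [-38.2  11.  -15.5]
```

View pics/s7.png

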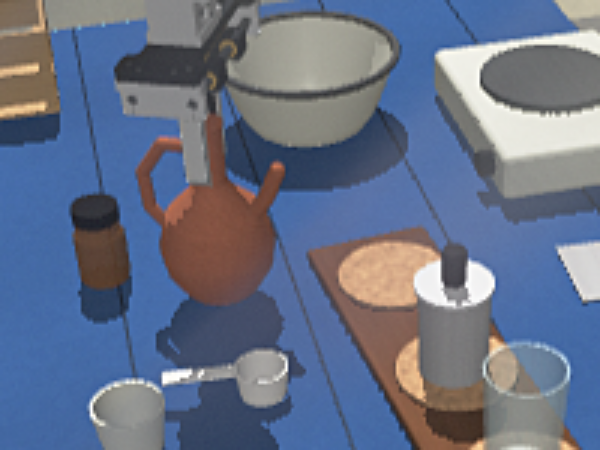

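Call:
{"name": "send_rows", "arguments": {"plan": [{"travel": [0, 0, -20], "delta_rot": [0, 0, 0], "fingers": 1}, {"travel": [0, 0, -20], "delta_rot": [0, 0, 0], "fingers": 1}, {"travel": [-15, 4, 0], "delta_rot": [0, 0, 0], "fingers": 1}, {"travel": [-30, 9, 0], "delta_rot": [0, 0, 0], "fingers": 1}, {"travel": [-35, 10, 0], "delta_rot": [0, 0, 0], "fingers": 1}, {"travel": [-30, 9, 0], "delta_rot": [0, 0, 0], "fingers": 1}, {"travel": [-27, 8, 0], "delta_rot": [0, 0, 0], "fingers": 1}, {"travel": [-15.7, 3.9, 0], "delta_rot": [0, 0, 0], "fingers": 1}, {"travel": [0, 0, 0], "delta_rot": [0, 0, 0], "fingers": 1}, {"travel": [0, 0, 15], "delta_rot": [0, 0, 0], "fingers": 1}, {"travel": [0, 0, 12], "delta_rot": [0, 0, 0], "fingers": 1}, {"travel": [0, 0, 5], "delta_rot": [0, 0, 0], "fingers": 1}, {"travel": [0, 0, 0], "delta_rot": [0, 0, 0], "fingers": 1}, {"travel": [0, 0, 0], "delta_rot": [0, 0, 0], "fingers": 1}]}}

```text
clock: 29.4
eef_pos: [607.7, 126.2, 161.4]
eef_rot: [3.141, 0.001, 2.695]
wrist_force: [-0.5, 0.5, -4.1]
finger_gap: 32.6
```

```bash
python3 go.py 607.5 126 155; python3 - <<'E'
from meas import *
c=camera("side"); P=cloud(c); p=near(P,(607,126),70,30,110)
# belly circle
p2=near(P,(607,126),56,55,85); print(len(p2),circ(p2))
E
```

```text
clock 29.4 at [607.7 126.2 161.4] yaw 154.4 rp [3.141e+00 1.000e-03] gap 32.6 F [-0.5  0.5 -4.1]
tool travel [ 0.1 -0.2  6.4] k 1 per row [ 0.1 -0.2  6.4]
354 [608.7, 125.4, 49.8]
```

Call:
{"name": "send_rows", "arguments": {"plan": [{"travel": [0, 0, 3], "delta_rot": [0, 0, 0], "fingers": 1}, {"travel": [0, 0, 1.5], "delta_rot": [0, 0, 0], "fingers": 1}, {"travel": [0, 0, 1], "delta_rot": [0, 0, 0], "fingers": 1}, {"travel": [0, 0, 1], "delta_rot": [0, 0, 0], "fingers": 1}, {"travel": [0, 0, 0], "delta_rot": [0, 0, 0], "fingers": 1}]}}

```text
clock: 30.08
eef_pos: [607.9, 126.1, 155.0]
eef_rot: [3.141, 0.001, 2.695]
wrist_force: [-0.3, 0.1, 1.5]
finger_gap: 32.6
```

Call:
{"name": "send_rows", "arguments": {"plan": [{"travel": [0, 0, 0.5], "delta_rot": [0, 0, 0], "fingers": 1}, {"travel": [0, 0, 0], "delta_rot": [0, 0, 0], "fingers": 0.2}, {"travel": [0, 0, 0], "delta_rot": [0, 0, 0], "fingers": -0.3}, {"travel": [0, 0, 0], "delta_rot": [0, 0, 0], "fingers": -1}, {"travel": [0, 0, 0], "delta_rot": [0, 0, 0], "fingers": -1}, {"travel": [0, 0, 0], "delta_rot": [0, 0, 0], "fingers": -1}, {"travel": [0, 0, -15], "delta_rot": [0, 0, 0], "fingers": -1}, {"travel": [0, 0, -40], "delta_rot": [0, 0, 0], "fingers": -1}, {"travel": [0, 0, -50], "delta_rot": [0, 0, 0], "fingers": -1}, {"travel": [40, 20, -20], "delta_rot": [0, 0, 0], "fingers": -1}, {"travel": [50, 25, 0], "delta_rot": [0, 0, 0], "fingers": -1}, {"travel": [50, 25, 0], "delta_rot": [0, 0, 0], "fingers": -1}, {"travel": [50, 25, 0], "delta_rot": [0, 0, 0], "fingers": -1}, {"travel": [0, 0, 0], "delta_rot": [0, 0, 0], "fingers": -1}, {"travel": [0, 0, 0], "delta_rot": [0, 0, 0], "fingers": -1}]}}

```text
clock: 31.95
eef_pos: [477.4, 293.6, 279.8]
eef_rot: [3.141, 0.001, 2.696]
wrist_force: [-0.1, 0.0, -0.4]
finger_gap: 93.7
```

```bash
python3 - <<'E'
from meas import *
for n in("top","side"):
    c=camera(n); P=cloud(c); save("e_"+n,c["color"])
    for nm,xy,r,a,b in(("jeb top",(608,126),25,172,195),("belly",(608,126),56,60,95),("tumbler",(633,-166),45,108,128),("tin",(622,-24),45,60,99),("disc",(622,-24),45,99,109),("knob",(622,-24),25,122,145),("scoop",(462,9),35,10,40)):
        p=near(P,xy,r,a,b); print(n,nm,len(p),(circ(p),((p.min(0)+p.max(0))/2).round(1)) if len(p)>8 else 0)
    for t in("jebena","tumbler","tin","mat_a","scoop","spatula"):
        print(t,[(w(c,d["at"]).round().tolist(),round(d["confidence"],2)) for d in tip_of(t,n)])
a=cv2.imread("pics/e_top.png")[90:290,180:430];b=cv2.imread("pics/e_side.png")[110:310,180:430]
cv2.imwrite("pics/end.png",cv2.resize(np.hstack([a,b]),(800,320)))
E
```

```text
top jeb top 131 ([606.6, 126.6, 12.1], array([606.7, 126.8, 184. ]))
top belly 267 ([607.5, 126.2, 47.4], array([607.3, 126.6,  78.4]))
top tumbler 108 ([629.9, -164.6, 30.0], array([ 631.2, -164.7,  118.3]))
top tin 81 ([618.8, -19.7, 26.8], array([618.6, -21.4,  80.6]))
top disc 308 ([620.1, -22.0, 24.2], array([618.8, -21.3, 103.9]))
top knob 44 ([619.3, -21.3, 7.2], array([619.9, -20.8, 131.7]))
top scoop 76 ([460.0, 9.7, 21.7], array([460.3,   9. ,  22.9]))
jebena [([605.0, 123.0, 15.0], 0.58)]
tumbler [([341.0, -339.0, 1.0], 0.7), ([575.0, -331.0, -1.0], 0.65), ([398.0, -440.0, -3.0], 0.64), ([629.0, -165.0, 16.0], 0.61)]
tin [([622.0, -22.0, 13.0], 0.38)]
mat_a [([621.0, -21.0, 10.0], 0.75), ([631.0, -165.0, 12.0], 0.55), ([605.0, 122.0, 12.0], 0.52)]
scoop [([459.0, 7.0, -1.0], 0.56)]
spatula [([788.0, 12.0, 0.0], 0.74)]
side jeb top 119 ([608.6, 122.7, 13.0], array([609. , 122.2, 181. ]))
side belly 482 ([609.3, 125.6, 48.8], array([607.4, 110.9,  77.5]))
side tumbler 340 ([632.9, -167.4, 30.0], array([ 633.1, -166.9,  116.7]))
side tin 301 ([622.6, -23.5, 29.6], array([621. , -38.2,  79.4]))
side disc 302 ([622.7, -21.6, 25.3], array([622.4, -23. , 104. ]))
side knob 67 ([621.9, -24.1, 7.9], array([621.8, -23.3, 129.4]))
side scoop 225 ([463.3, 7.5, 21.2], array([456.8,   7.9,  20.3]))
jebena [([613.0, 128.0, 16.0], 0.95)]
tumbler [([401.0, -438.0, 1.0], 0.79), ([581.0, -327.0, 5.0], 0.78), ([634.0, -164.0, 21.0], 0.71), ([342.0, -335.0, 3.0], 0.59)]
tin [([623.0, -24.0, 17.0], 0.63)]
mat_a [([609.0, 129.0, 12.0], 0.77), ([635.0, -165.0, 16.0], 0.73), ([625.0, -29.0, 11.0], 0.72)]
scoop [([465.0, 7.0, 0.0], 0.68)]
spatula [([792.0, 13.0, 2.0], 0.79)]
```

View pics/end.png

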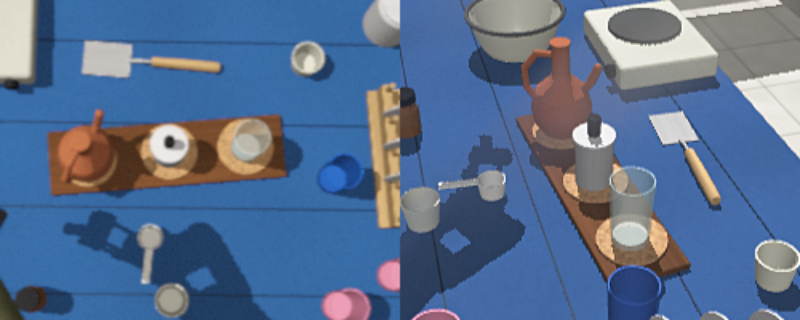

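Both views show the jebena, the lidded tin and the tumbler upright and centred on their mats, with the scoop and spatula where they were. Handing in.

```bash
python3 -c "
from cell import manip
print(manip.sign_off())"
```

```text
the job is handed in; nothing more can be done
None
```

The board is laid and the job is handed in; the arm finished at about 32 s of the 118 s allowed. The jebena is on the basin-end mat and the clear tumbler on the far-end mat. The tin is on the middle mat with its lid seated.

- **Placing:** the last measurements from both cameras put all three within about 5 mm of their mat centres, upright.
- **Lid:** it lies within about 3 mm of the tin's axis. Its disc measures about 103 mm high, which is the seated height.
- **Setting down:** the jebena and the tumbler were lowered until the wrist force showed contact, then released. The arm was retracted clear of everything.
- **Scoop and spatula:** both measured where they lay at the start, within measuring error (about 4 mm).
- **Disagreement:** the two cameras differ by 2–4 mm throughout, and one side-view jebena detection read about 5 mm off. Both are well inside the 15 mm tolerance. No check failed.

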